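# Throw a roller-door side bolt past its spring catch and prove it locked

### The arm

A 6-joint arm with a two-finger parallel gripper is mounted at the origin on the work surface; the furniture and walls round the work are solid. World frame = base frame: x ahead of the robot, y to its left, z up, the work surface at z = 0. Lengths are in m, angles in rad, forces in N, time in s.
With the tool pointing down it reaches from about 0.25 to 0.8 m from the base axis. Payload 8.5 kg.
Tool frame: the origin (TCP) lies at the very end of the fingers, on their centre line; the grasp point (between the pads) lies behind it (r.grip_point_offset is the z of the grasp point in the tool frame, in m); z points along the fingers, y is the line along which they close (so a half turn about z gives the same grasp; the last joint's range is limited). The gripper opens to 85 mm and grips with 20 to 120 N. Pads are 22 mm wide; open, the fingers measure 114 mm over their backs; the gripper's body (76 mm by 85 mm) begins 54 mm behind the grasp point. The pads swing forward as they close: fully open they stand 13 mm farther back than shut.
Start: joints at [-1.34, 0.238, -0.013, 1.319, 0, 1.571], TCP at [0.12, -0.511, 0.207] pointing down, gripper open.
Joint ranges: [-2.66, 2.66], [-1.03, 1.9], [-1.14, 1.46], [-1.82, 2.27], [-1.45, 1.34], [-3.14, 3.14]. Speed limits (rad/s): [2.22, 2.22, 2.79, 3.14, 3.14, 3.14].

### API

Orientations are given as [roll, pitch, yaw] about the fixed x, y, z axes, in that order (R = Rz(yaw) Ry(pitch) Rx(roll)).
In Python, from bench import r, telemetry, imaging, workorder, spotter gives the robot as it stands. The module is installed in compiled form; this text tells all that it offers. Calls block until the motion is done:
- r.goto(position, orientation): joint-space move of the TCP to a pose.
- r.servo_line(position, rotation=None, feed=0.15): straight line of the TCP; rotation=None keeps the orientation; feed is the mean speed in m/s.
- r.movej(angles): joint-space move.
- r.release() and r.close_gripper(f_grip=None): open the fingers fully, or close them until they stop; f_grip is the grip in N (None keeps the last).
- r.pause(seconds).
- r.solve_ik(position, orientation): joint angles nearest the present ones, or None.
- telemetry.get_state(): the state.
- imaging.get_image(name): name is "side" or "top"; returns the picture (420x560x3 uint8, blue, green, red); there is no depth.
- imaging.camera_params(name): a dict with "vertical_fov" (degrees; the focal length in pixels is half the picture's height over the tangent of half this angle, whatever the lens; pixels are square), "cx", "cy" (the principal point, pixels), "k1" (the pictures are not rectified: a ray, as slopes to the right and down, at radius r is drawn at 1 + k1 r^2 times it, then the intrinsics apply), "pose" (4x4, takes a point from camera to world coordinates). Camera axes: x right, y down, z forward; pixel columns grow to the right and rows downward; lengths in m; the calibration is good to about 2 mm. A picture is of the moment at which its call begins. camera_params takes no time and is no camera call.
A pose or a line that the arm cannot do raises r.IKError and nothing moves.
- workorder.sign_off(): hands the job in; it is judged then, once.
Trained networks look in the newest picture that a camera, given by its name, has taken for a name from the list of things; names that differ only in an ending like _2 or _b are one class to them, and where a whole thing is asked for, a point or a joint stands for the part that bears it (a point fixed in the world has none). Each returns a list of dicts, best first, with "score" (0 to 1); they miss things now and then, are a little off and sometimes report something else, mostly with a low value. They report only what shows in the picture. A call takes as long as a camera call.
- spotter.search_frame(camera, target): "centre" ([x, y, z] in m, in the coordinates of the camera as it stood for that picture, good to about 4 mm: the middle of the surface that is visible of it).
The state is a dict: "time_s": time; "joint_pos": joint angles; "joint_vel": joint speeds; "tau": joint torques, N m; "position": TCP position; "tcp_rot": TCP orientation; "contact_force": force on the tool from outside, world axes, zero at the start; "wrist_torque": the same for the moment, N m; "grip_width": opening from 0.0 (shut) to 1.0 (fully open); "grip_force": force on a finger pad.
Only numpy, scipy, OpenCV 4.12 (cv2) and the standard library are available. Lean on these libraries where they do the work, as an engineer would, in place of code of your own. Each camera call takes 0.05 s, during which the arm holds its last target. There are 200 camera calls.

### The job

Lock the roller-door side bolt that is screwed to the bench: keep its spring catch pressed down by the long pad with one fingertip while the other fingertip pushes the bolt's upright tab along until the bolt is home in the guide rail, never letting the catch up at the half-way notch. Then take both fingertips off so that the catch springs up into the last notch, push the tab firmly (about 10 N) back the other way to prove that the catch holds it, and leave it locked. Only push (do not pinch the tab), and leave the other things on the bench where they are.

Things in the scene. Friction and masses are not known exactly. Their poses are not given: they have to be found in the camera images.
- door_bolt: fixed piece of aluminium door bottom rail, 125 x 236 mm, 16 mm high, black seal along the edge facing the robot, steel bolt plate on it (top z = 20 mm), guide rail across its +y end. Origin: on the bench below it; x away from the robot (within 0.3 rad), y along the bolt towards the guide rail, z up. 'Frame' below means this frame, mm
- home_slot (a point): middle of the slot, frame (18, 112, 30), that the bolt's nose enters; it is in the guide rail, a box section at frame y = 112..150, x = -75..60, 58 mm high
- bolt_travel (a joint): travel of the notched 16 mm square bar (frame x = 18, top z = 38), m, along +y: starts at 0..0.0035 in the first notch; half-way notch 0.0185..0.0235; last (home) notch 0.037..0.042, 0.042 being the end stop. No spring, friction about 2 N. With the catch up in the home notch it has these 5 mm of play: pushed back, it stops at 0.037 against the tooth
- bolt: the notched bolt bar with its upright steel tab, the part to push: tab 32 mm wide (x), 10 mm thick (y), z = 38..85, rounded top. Origin: middle of the tab, frame (24, -12 + travel, 61); axes as door_bolt. Moves with bolt_travel
- staple_front (a point): top of the staple over the bar at frame y = 60..76, z = 41.5. Another is at y = -53..-39. From y = -50 to 110 nothing is higher than 42 mm but the tab, the catch, and the catch's two pivot ears (x = -22..-6, y = -77..-74 and 40..43, top z = 58)
- catch_angle (a joint): angle of the spring catch, rad: 0 = up, tooth down in a notch; the tooth is clear of the bar above 0.18; 0.38 = pad at its lower stop. Aim for 0.22..0.34. The spring returns it to 0. Pivot along y at frame x = -14, z = 50: pressing the pad on the robot's side lifts the tooth on the other. At 30 mm from the pivot it takes about 3 N to start, 7 N at the stop
- catch_pad (a point): long ribbed steel pad of the catch, pressed from above: frame y = -56..36, x = -61..-25, sloping 0.2 rad with its robot-side edge up when the catch is up. Point: middle of its top face, frame (-43, -10, 58.5) with the catch up, 11 mm lower at the stop; about 5 mm frees the tooth. It does not move along y: the pressing fingertip slides along it as the bolt is pushed
- catch: the spring catch as a whole, a steel rocker; origin on its pivot at frame (-14, 0, 50); axes as door_bolt when the catch is up
- catch_tooth (a point): middle of the catch's tooth, frame (18, -64, 40) with the catch up. Its arm, 12 mm wide (frame y = -70..-58), crosses the bar to x = 27 and rises to z = 62 when the pad is down; keep fingertips at y > -56 there
- bolt_m16: bystander, to be left alone: M16 bolt standing on its head on the rail piece, 81 mm tall; origin at the centre of its underside
- screwdriver_red: bystander, to be left alone: screwdriver with a red handle, 223 x 31 x 29 mm, lying in front of the rail piece; origin at the centre of its underside
- oil_bottle: bystander, to be left alone: white oil bottle with a red spout, 155 mm tall, diameter 59 mm, beyond the guide rail; origin at the centre of its underside
- shaft_coupling: bystander, to be left alone: pale metal shaft coupling, diameter 55 mm, 60 mm tall, beside the rail's other end; origin at the centre of its underside
- tape_measure: bystander, to be left alone: yellow tape measure, 87 x 68 x 36 mm; origin at the centre of its underside

How it is judged:
On the way, in this order (a step that is already met when the one before it is completed fails the run):
1. the bolt passes the half-way notch with the catch held down (value of joint bolt_travel between 0.016 and 0.032 m and value of joint catch_angle above 0.18 rad), for 0.05 s.
2. the bolt is home, the catch has sprung up into the last notch and the fingers are off both (value of joint bolt_travel above 0.036 m and value of joint catch_angle below 0.06 rad and contact force between the fingers and bolt below 0.3 N and contact force between the fingers and catch below 0.3 N), for 0.1 s.
3. the tab is pushed back with at least 4 N and the catch holds the bolt (value of joint bolt_travel between 0.0345 and 0.0385 m and value of joint catch_angle below 0.1 rad and contact force between the fingers and bolt above 4 N), for 0.05 s.
At the end, for the whole second after the job is handed in: the bolt rests in its home notch (travel at least 36 mm of 42) with the catch fully up (under 0.06 rad) and nothing moving (value of joint bolt_travel above 0.036 m and value of joint catch_angle below 0.06 rad and velocity of joint bolt_travel between -0.005 and 0.005 m/s); the robot touches nothing.
It fails at once if the catch is let up half-way along (under 0.10 rad with the bolt between 8 and 33 mm) (value of joint bolt_travel between 0.008 and 0.033 m and value of joint catch_angle below 0.1 rad).
It fails at once if the tab is pinched between the fingers (horizontal distance between the grasp point and bolt below 0.01 m and contact force between the fingers and bolt above 3 N).
It fails at once if another thing on the bench is moved by more than 3 cm (distance of any of bolt_m16, screwdriver_red, oil_bottle, shaft_coupling, tape_measure from where it was at the start of the episode above 0.03 m).
It also fails if it takes over 51 s, if anything falls off the work surface, if the arm or the gripper's body presses on something with over 40 N, if the wrist force passes 120 N, or if a joint passes its speed limit or range.

## Working session

There is one attempt and no reset: what is moved stays moved. The work goes in short steps, each a Python script; the robot and the scene stay as the last script left them, time stands still between calls to the robot, and variables do not carry over. Pictures are saved under pics/ and viewed, at most 10 in all, crops included, and the job is handed in when it is done.

```bash
mkdir -p pics; cat > h.py <<'E'
import numpy as np, cv2
from bench import r, telemetry, imaging, workorder, spotter
def cam(n):
    p=imaging.camera_params(n); f=210/np.tan(np.radians(p["vertical_fov"])/2)
    return p,f,np.array(p["pose"])
def toworld(n,c):
    p,f,T=cam(n); return (T@np.r_[c,1])[:3]
def pix2plane(n,u,v,z):
    p,f,T=cam(n); K=np.array([[f,0,p["cx"]],[0,f,p["cy"]],[0,0,1]])
    d=np.array([(u-p["cx"])/f,(v-p["cy"])/f]); s=d.copy()
    for _ in range(30): s=d/(1+p["k1"]*(s@s))
    w=T[:3,:3]@np.r_[s,1]; o=T[:3,3]; return o+w*(z-o[2])/w[2]
def w2pix(n,P):
    p,f,T=cam(n); c=T[:3,:3].T@(np.asarray(P)-T[:3,3]); s=c[:2]/c[2]; s=s*(1+p["k1"]*(s@s)); return s*f+[p["cx"],p["cy"]]
E
python3 - <<'E'
from h import *
for n in("side","top"):
    im=imaging.get_image(n); cv2.imwrite(f"pics/{n}0.png",im)
    p,f,T=cam(n); print(n,f,T.round(3).tolist())
    for t in("door_bolt","bolt","catch","catch_pad","catch_tooth","staple_front","home_slot","bolt_m16","oil_bottle","screwdriver_red","shaft_coupling","tape_measure"):
        for d in spotter.search_frame(n,t)[:2]: print(n,t,round(d["score"],2),toworld(n,d["centre"]).round(4))
print(telemetry.get_state(), r.grip_point_offset)
E
```

```text
side 434.7034213852721 [[1.0, -0.011, -0.016, 0.469], [0.006, -0.625, 0.78, -0.73], [-0.019, -0.78, -0.625, 0.755], [0.0, 0.0, 0.0, 1.0]]
side door_bolt 0.92 [0.5089 0.0308 0.0192]
side door_bolt 0.48 [0.4576 0.4118 0.031 ]
side bolt 0.57 [0.5408 0.0384 0.0397]
side catch 0.76 [0.484  0.0368 0.0545]
side catch 0.73 [ 0.4635 -0.0643  0.0551]
side catch_pad 0.68 [0.5089 0.0344 0.0211]
side catch_pad 0.59 [0.4867 0.0382 0.0561]
side catch_tooth 0.89 [0.4803 0.0353 0.0584]
side catch_tooth 0.71 [0.5105 0.037  0.0235]
side staple_front 0.66 [0.5083 0.036  0.0186]
side home_slot 0.81 [0.5046 0.0393 0.0147]
side home_slot 0.35 [0.4849 0.0356 0.0545]
side bolt_m16 0.71 [ 0.4622 -0.0631  0.0524]
side bolt_m16 0.41 [0.4866 0.0366 0.0533]
side screwdriver_red 0.66 [0.4031 0.1181 0.025 ]
side screwdriver_red 0.22 [0.5059 0.038  0.0147]
side shaft_coupling 0.79 [ 0.5024 -0.1703  0.053 ]
side shaft_coupling 0.43 [0.4873 0.0371 0.0566]
side tape_measure 0.91 [0.4543 0.4096 0.0303]
top 399.00584615946127 [[-0.002, -0.994, 0.11, 0.364], [-1.0, 0.003, 0.005, 0.129], [-0.006, -0.11, -0.994, 1.089], [0.
[... 700 characters left out ...]

{'time_s': 1.3, 'joint_pos': array([-1.33999544e+00,  2.38165952e-01, -1.35008959e-02,  1.31920780e+00,
       -1.85610547e-05,  1.57078878e+00]), 'joint_vel': array([-0.00105999,  0.00145508, -0.00062924, -0.00174417, -0.00091788,
       -0.00023133]), 'tau': array([-8.34123348e-04, -5.38591933e+01,  3.46697795e+01,  2.97192797e-03,
       -1.21609246e-04, -1.24063980e-06]), 'position': array([ 0.12007986, -0.51103044,  0.20659375]), 'tcp_rot': array([-3.14151434e+00,  1.85604632e-05,  2.30808443e-01]), 'contact_force': array([-0.71236199, -0.3123842 ,  0.01758842]), 'wrist_torque': array([ 0.05949684,  0.02539323, -0.00335042]), 'grip_force': 0.0, 'grip_width': 0.9971310387918302} -0.0187
```

View pics/top0.png

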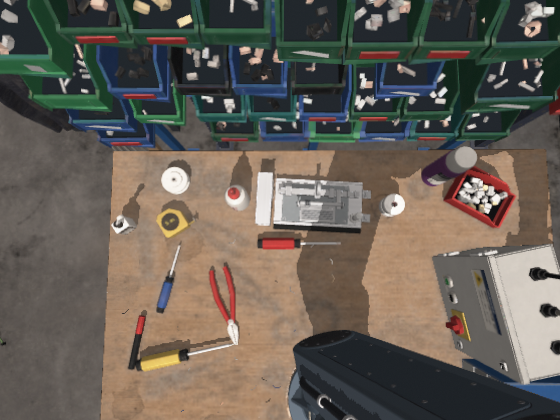

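View pics/side0.png

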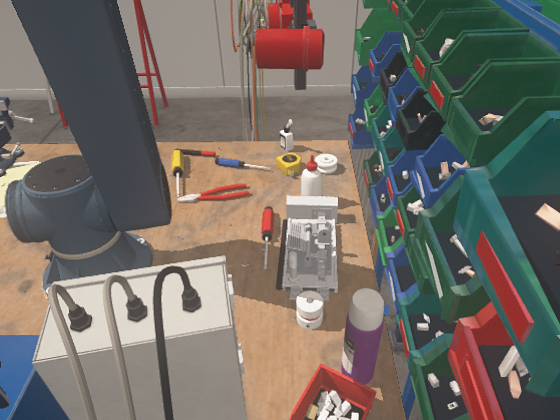

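The top view shows the rail piece at about px (275–363, 178–230) with the guide rail at its left, +y end, (265, 200). The side view shows it at (312, 245), with the coupling, the bottle and the screwdriver around it. Next I'll enlarge both views.

```bash
python3 - <<'E'
import cv2
a=cv2.imread("pics/top0.png")[160:250,240:390]; cv2.imwrite("pics/topc.png",cv2.resize(a,None,fx=5.3,fy=5.3,interpolation=cv2.INTER_CUBIC))
a=cv2.imread("pics/side0.png")[185:305,245:375]; cv2.imwrite("pics/sidec.png",cv2.resize(a,None,fx=5,fy=5,interpolation=cv2.INTER_CUBIC))
E
```

```text
(no output)
```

View pics/topc.png

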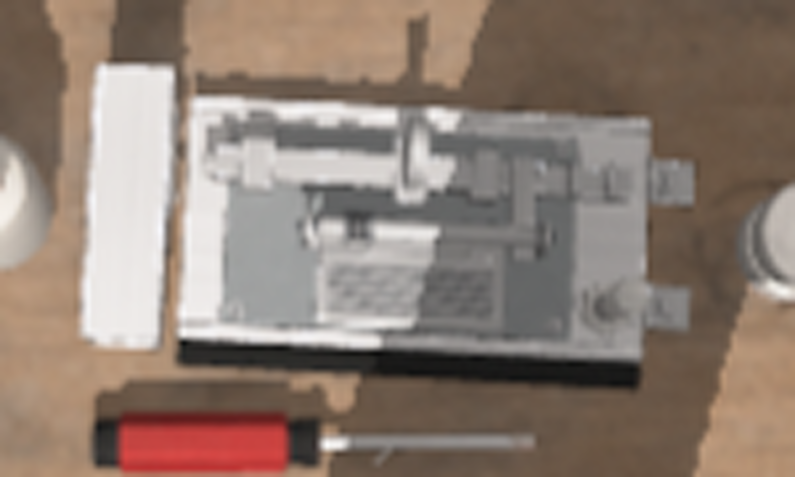

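View pics/sidec.png

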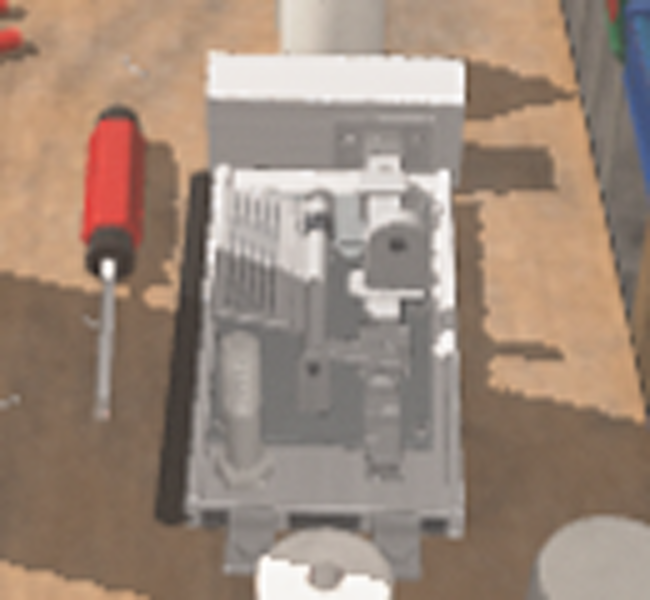

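The crops show everything needed. The top crop has the guide rail top at x 82–175, the ribbed pad at (322–500, 255–325), the tab at (397–430, 110–200) and the M16 bolt at (610, 300). The side crop has the guide top at rows 53–105 and the tab at (367–428, 215–285). I'll fit the frame pose to these points.

```bash
cat > fit.py <<'E'
from h import *
from scipy.optimize import least_squares
T=[((60,150,58),(95,65)),((60,112,58),(175,67)),((-75,112,58),(160,347)),((-75,150,58),(82,345)),((18,76,41.5),(243,150)),((18,60,41.5),(276,150)),((-43,36,58),(320,290)),((-43,-56,58),(500,292)),((-61,-10,62),(405,327)),((62,85-85,16),(420,105))]
S=[((-75,150,58),(210,53)),((60,150,58),(465,57)),((60,112,58),(463,105)),((-75,112,58),(210,100))]
def wp(p,P):
    c,s=np.cos(p[2]),np.sin(p[2]); P=np.array(P)/1000; return np.array([p[0]+c*P[0]-s*P[1],p[1]+s*P[0]+c*P[1],P[2]])
obs=[("top",P,np.array(q)/5.3+[240,160]) for P,q in T[:-1]]+[("side",P,np.array(q)/5+[245,185]) for P,q in S]
res=lambda p,cs=("top","side"):np.concatenate([w2pix(n,wp(p,P))-q for n,P,q in obs if n in cs])
if __name__=="__main__":
    for cs in(("top",),("side",),("top","side")):
        f=least_squares(res,[.5,.04,0],args=(cs,),x_scale=[.01,.01,.05],loss="soft_l1"); print(cs,f.x.round(4)); 
    print(res(f.x).reshape(-1,2).round(1).tolist())
    p=f.x
    for n,P in(("top",(24,-12,85)),("side",(24,-17,85)),("side",(24,-17,60)),("top",(24,-12,60))): print(n,P,(w2pix(n,wp(p,P))-([240,160] if n=="top" else [245,185]))*(5.3 if n=="top" else 5))
E
python3 fit.py
```

```text
('top',) [ 0.517   0.0502 -0.0528]
('side',) [ 0.5201  0.0504 -0.0489]
('top', 'side') [ 0.5176  0.0502 -0.0577]
[[0.5, -0.2], [-0.2, 0.2], [-0.3, -1.5], [-0.2, -2.0], [-0.2, 2.0], [-0.4, 2.4], [-0.6, -1.4], [0.9, 0.1], [0.9, -0.7], [-0.3, 0.2], [-0.6, 0.6], [0.2, -0.2], [-1.2, -0.5]]
top (24, -12, 85) [425.71473579 143.2473084 ]
side (24, -17, 85) [397.41969739 227.08289822]
side (24, -17, 60) [395.50502075 266.87047495]
top (24, -12, 60) [421.17173723 152.10671995]
```

```bash
cat >> h.py <<'E'
P0=np.array([.519,.0505,-.054])
def fw(x,y,z):
    c,s=np.cos(P0[2]),np.sin(P0[2]); x,y,z=x/1e3,y/1e3,z/1e3
    return [P0[0]+c*x-s*y,P0[1]+s*x+c*y,z]
def ff():  # force in frame, tcp in frame mm
    st=telemetry.get_state(); c,s=np.cos(P0[2]),np.sin(P0[2]); F=st["contact_force"]; d=st["position"]-np.r_[P0[:2],0]
    rot=lambda v:np.array([c*v[0]+s*v[1],-s*v[0]+c*v[1],v[2]])
    return rot(F),rot(d)*1e3,st["time_s"]
TH=np.radians(10)
E
python3 - <<'E'
from h import *
for yaw in (P0[2]+TH+np.pi/2,P0[2]+TH-np.pi/2):
    print(yaw, r.solve_ik(fw(-7,-40,120),[np.pi,0,yaw]))
yaw=P0[2]+TH+np.pi/2
q=[r.solve_ik(fw(-7,-40,120),[np.pi,0,y]) for y in (yaw,yaw-np.pi)]
yaw=yaw if q[1] is None or (q[0] is not None and abs(q[0][5])<abs(q[1][5])) else yaw-np.pi
print(yaw)
p=telemetry.get_state()["position"]
r.servo_line([p[0],p[1],.30],feed=.25)
r.goto(fw(-7,-40,220),[np.pi,0,yaw])
r.servo_line(fw(-7,-40,100),feed=.2)
r.pause(.2)
print([v.round(2) for v in ff()[:2]],ff()[2])
a=imaging.get_image("side")[150:300,225:405]; b=imaging.get_image("top")[150:250,240:390]
cv2.imwrite("pics/s1.png",np.hstack([cv2.resize(a,(400,333),interpolation=cv2.INTER_CUBIC),cv2.resize(b,(400,333),interpolation=cv2.INTER_CUBIC)]))
E
```

```text
1.6913292519943295 [ 0.02144634  0.25774293 -0.21540823  1.09764517  0.          1.47170975]
-1.4502634015954636 [ 0.02144634  0.25774293 -0.21540823  1.09764517  0.         -1.66988291]
1.6913292519943295
[array([ 0.19, -0.09, -0.01]), array([ -6.14, -40.01, 101.2 ])] 5.1167
```

View pics/s1.png

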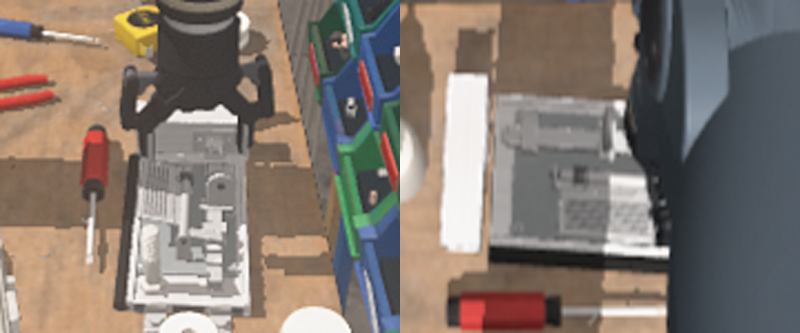

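The left half of that picture (side view) shows the open fingertips at about crop (138, 150) and (242, 150), above the pad side and the tab side. The arm hides part of the top view. I'll check the fingertip geometry by projection, then descend with force sensing.

```bash
python3 - <<'E'
from h import *
c,s=np.cos(TH),np.sin(TH)
for z in(101,107,114):
  for d in(-57,-42.5,42.5,57):
    print(z,d,((w2pix("side",fw(-6.1+d*c,-40+d*s,z))-[225,150])*2.222).round(0),end=' ')
  print()
# descend
tz=100
r.servo_line(fw(-7,-40,62),feed=.08); r.pause(.15)
F,d,t=ff(); print(F.round(2),d.round(1),t)
tz=62
while tz>32 and abs(F[2])<1.5:
    tz-=1.5; r.servo_line(fw(-7,-40,tz),feed=.05); F,d,t=ff(); print(tz,F.round(1),d.round(1),round(t,2))
E
```

```text
101 -57 [138. 186.] 101 -42.5 [152. 184.] 101 42.5 [235. 177.] 101 57 [249. 176.] 
107 -57 [138. 181.] 107 -42.5 [152. 180.] 107 42.5 [235. 173.] 107 57 [249. 171.] 
114 -57 [138. 176.] 114 -42.5 [152. 175.] 114 42.5 [235. 167.] 114 57 [249. 166.] 
[-0.78 -0.52 -0.14] [ -6.5 -39.9  62.5] 5.9917
60.5 [-0.5  0.4 -0.1] [ -7.  -40.   60.6] 6.24
59.0 [-0.   0.8 -0.2] [ -7.1 -40.   58.9] 6.49
57.5 [-0.5  0.7  0.6] [ -7.1 -40.   57.4] 6.74
56.0 [ 0.1  0.4 -0.1] [ -7.1 -40.   55.9] 6.99
54.5 [-1.  -0.  -0.2] [ -7.1 -40.   54.4] 7.24
53.0 [ 0.4 -0.1 -0.8] [ -7.  -40.   52.9] 7.49
51.5 [ 0.4  0.2 -0. ] [ -7.1 -40.   51.4] 7.74
50.0 [0.3 0.4 0.7] [ -7.1 -40.   49.9] 7.99
48.5 [-0.6 -0.5  0.6] [ -7.1 -40.   48.4] 8.24
47.0 [-0.4 -0.1  0.1] [ -7.  -40.   46.9] 8.49
45.5 [ 0.1  0.3 -0.2] [ -7.1 -40.   45.4] 8.74
44.0 [0.7 0.6 0.5] [ -7.1 -40.   43.9] 8.99
42.5 [ 1.1 -1.4  0.1] [ -7.1 -40.   42.4] 9.24
41.0 [ 1.7 -0.6 -0. ] [ -7.1 -40.   40.9] 9.49
39.5 [ 0.  -0.   0.5] [ -7.1 -40.   39.4] 9.74
38.0 [0.3 0.5 0.7] [ -7.1 -40.   37.9] 9.99
36.5 [ 0.7  0.9 -0.7] [ -7.1 -40.   36.4] 10.24
35.0 [ 0.2  0.7 -0.1] [ -7.1 -40.   34.9] 10.49
33.5 [-0.  -0.   1.1] [ -7.1 -40.   33.4] 10.74
32.0 [ 0.8 -0.3 -0. ] [ -7.1 -40.   31.9] 10.99
```

```bash
python3 - <<'E'
from h import *
a=imaging.get_image("side")[170:280,250:370]
cv2.imwrite("pics/s2.png",cv2.resize(a,None,fx=5,fy=5,interpolation=cv2.INTER_CUBIC))
c,s=np.cos(TH),np.sin(TH)
for d in(-57,-42.5,42.5,57): print(d,[((w2pix("side",fw(-7.1+d*c,-40+d*s,z))-[250,170])*5).round(0).tolist() for z in (32,45,60)])
E
```

```text
-57 [[186.0, 427.0], [186.0, 408.0], [185.0, 384.0]]
-42.5 [[217.0, 425.0], [217.0, 405.0], [216.0, 381.0]]
42.5 [[394.0, 408.0], [396.0, 388.0], [397.0, 364.0]]
57 [[424.0, 405.0], [426.0, 385.0], [427.0, 362.0]]
```

View pics/s2.png

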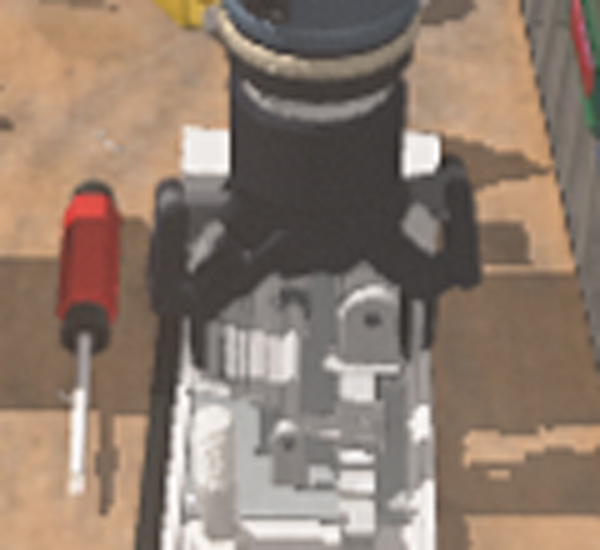

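The left fingertip appears at crop (198, 368). That projects to z of about 65 mm, so the open tips sit well behind the TCP and have not reached the pad yet. I'll keep descending with force sensing.

```bash
python3 - <<'E'
from h import *
tz=32; F,d,t=ff(); n=0
while tz>16 and n<2:
    tz-=1; r.servo_line(fw(-7,-40,tz),feed=.05); r.pause(.05); Fs=np.mean([ff()[0] for _ in range(1)],0); d=ff()[1]
    print(tz,Fs.round(1),d[2].round(1),round(ff()[2],2)); n=n+1 if Fs[2]>2 else 0
print(d.round(1), telemetry.get_state()["wrist_torque"].round(2))
E
```

```text
31 [-0.8  0.3  0. ] 31.0 11.34
30 [-0.7  0.7  0.2] 30.0 11.64
29 [ 0.5 -0.2  0. ] 29.0 11.94
28 [0.  0.6 0.5] 28.0 12.24
27 [-0.3  0.   0.8] 27.0 12.54
26 [-0.2  0.6 -0.2] 26.0 12.84
25 [-0.3 -0.9 -0.4] 25.0 13.14
24 [ 0.1 -0.4 -0.7] 24.0 13.44
23 [-0.5 -0.   0.4] 23.0 13.74
22 [-0.7  0.3  1.9] 22.1 14.04
21 [-0.6 -0.3  1.8] 21.0 14.34
20 [-1.1  0.1  2.1] 20.0 14.64
19 [0.1 1.  2.8] 19.0 14.94
[ -7. -40.  19.] [0.05 0.32 0.02]
```

```bash
python3 - <<'E'
from h import *
a=imaging.get_image("side")[215:275,275:350]
a=np.clip(a.astype(float)*1.6+20,0,255).astype(np.uint8)
cv2.imwrite("pics/s3.png",cv2.resize(a,None,fx=10,fy=10,interpolation=cv2.INTER_CUBIC))
c,s=np.cos(TH),np.sin(TH)
pj=lambda P:((w2pix("side",P)-[275,215])*10).round(0).tolist()
for d in(-57,-42.5,42.5,57): print(d,[pj(fw(-7+d*c+11*s,-40+d*s-11*c,z)) for z in (19,32,45,60)])
print("pad up corners",[pj(fw(*q)) for q in ((-61,-56,62),(-61,36,62),(-25,-56,55),(-25,36,55))])
for t in("bolt_m16","catch_pad"):
    for d in spotter.search_frame("side",t)[:2]: print(t,round(d["score"],2),toworld("side",d["centre"]).round(4))
E
```

```text
-57 [[129.0, 477.0], [129.0, 438.0], [128.0, 398.0], [127.0, 351.0]]
-42.5 [[190.0, 471.0], [190.0, 432.0], [190.0, 392.0], [189.0, 345.0]]
42.5 [[546.0, 437.0], [548.0, 398.0], [550.0, 358.0], [553.0, 311.0]]
57 [[606.0, 431.0], [609.0, 392.0], [612.0, 352.0], [615.0, 305.0]]
pad up corners [[129.0, 330.0], [150.0, 73.0], [285.0, 357.0], [295.0, 98.0]]
bolt_m16 0.83 [ 0.4612 -0.0618  0.057 ]
bolt_m16 0.19 [0.401  0.1172 0.0225]
catch_pad 0.91 [0.4983 0.0216 0.0546]
```

View pics/s3.png

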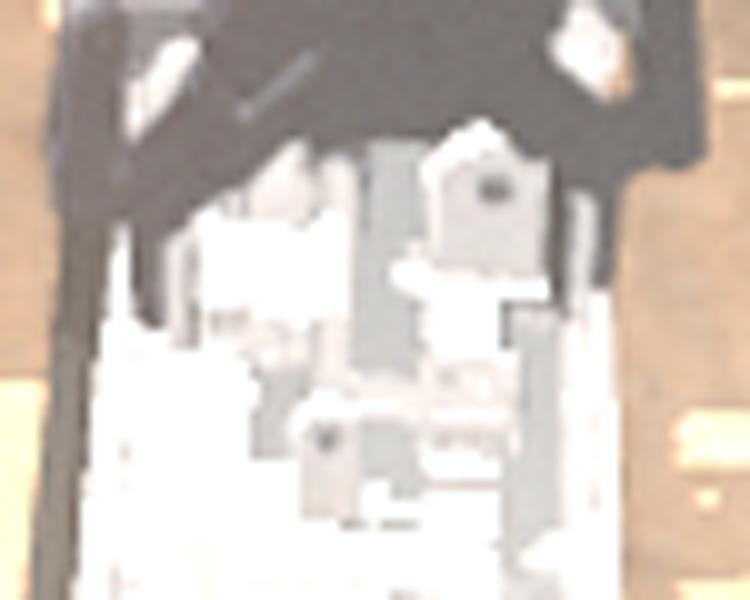

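The picture shows the left finger over the pad's robot-side strip (crop cols 130–190, tip row about 335, so z is about 62). The right finger stands beside and behind the tab (cols 550–612). The pad has been touched, so I'll press on, watching for the lower stop.

```bash
python3 - <<'E'
from h import *
tz=19
while tz>7.5:
    tz-=1; r.servo_line(fw(-7,-40,tz),feed=.05); r.pause(.03); F,d,t=ff()
    print(tz,F.round(1),d.round(1),round(t,2), telemetry.get_state()["wrist_torque"].round(2))
    if F[2]>9: break
E
```

```text
18 [-0.5  0.   3.2] [ -7.1 -40.   18. ] 15.38 [ 0.02  0.28 -0.04]
17 [-0.5 -0.7  3. ] [ -7.  -40.   16.9] 15.66 [ 0.06  0.31 -0.  ]
16 [-1.4 -0.6  2.9] [ -7.  -40.   15.9] 15.94 [ 0.04  0.41 -0.05]
15 [-1.9 -0.1  3.4] [ -7.1 -40.   15. ] 16.23 [-0.02  0.53 -0.02]
14 [-2.7 -0.1  3.8] [ -7.1 -40.   14. ] 16.51 [ 0.04  0.59 -0.06]
13 [-2.4 -0.4  4.1] [ -7.1 -40.   13. ] 16.79 [ 0.05  0.69 -0.  ]
12 [-2.7 -0.3  4.4] [ -7.1 -40.   12. ] 17.07 [-0.03  0.72 -0.01]
11 [-2.8  0.5  4.9] [ -7. -40.  11.] 17.36 [-0.02  0.78 -0.01]
10 [-3.2  0.3  5.8] [ -7. -40.  10.] 17.64 [-0.01  0.77 -0.05]
9 [-1.7 -0.8  6.2] [ -7.  -40.    9.1] 17.93 [-0.01  0.76 -0.02]
8 [-2.8  0.2  7.3] [ -6.9 -40.    8.3] 18.21 [-0.05  0.97 -0.02]
7 [-5.9 -0.2 14.7] [ -6.8 -40.    7.8] 18.49 [-0.06  1.6  -0.04]
```

```bash
python3 - <<'E'
from h import *
r.servo_line(fw(-9,-40,10.8),feed=.05)
F,d,t=ff(); print(F.round(1),d.round(1),round(t,2))
y=-40; base=None
while y<18:
    y+=2; r.servo_line(fw(-9,y,10.8),feed=.04); F,d,t=ff()
    print(y,F.round(1),d.round(1),round(t,2))
    if F[1]<-14 or F[2]<1.5: break
E
```

```text
[ 0.4 -0.8  4.3] [ -7.9 -40.   11.4] 18.74
-38 [ 1.7 -2.1  4.7] [ -8.3 -38.1  11. ] 18.99
-36 [ 0.8 -1.4  5.5] [ -8.8 -35.9  10.8] 19.24
-34 [ 0.9 -1.5  5. ] [ -9.2 -33.8  10.7] 19.49
-32 [-0.3 -1.6  4.3] [ -9.3 -31.9  10.7] 19.74
-30 [-2.2 -2.6  3.7] [ -9.3 -30.   10.7] 19.99
-28 [-0.9 -4.7  4.3] [ -9.2 -28.1  10.7] 20.24
-26 [-1.5 -3.5  3.3] [ -9.2 -26.1  10.7] 20.49
-24 [-1.5 -3.8  4. ] [ -9.2 -24.   10.7] 20.74
-22 [-2.8 -4.2  4.2] [ -9.1 -22.   10.7] 20.99
-20 [-1.7 -3.6  4.2] [ -9.1 -20.   10.8] 21.24
-18 [-2.  -3.7  4.4] [ -9.  -18.   10.8] 21.49
-16 [-1.6 -3.4  3.8] [ -9.  -16.   10.8] 21.74
-14 [-0.7 -3.8  4.4] [ -8.9 -13.9  10.8] 21.99
-12 [-1.6 -2.9  2.9] [ -8.9 -11.9  10.8] 22.24
-10 [-1.3 -4.5  4.1] [ -8.9 -10.   10.8] 22.49
-8 [-0.6 -3.4  3.5] [-8.9 -8.  10.8] 22.74
-6 [-0.5 -3.7  3.8] [-8.9 -5.9 10.8] 22.99
-4 [-1.1 -3.8  4.8] [-8.9 -3.9 10.8] 23.24
-2 [-0.3 -4.5  3.8] [-8.9 -1.9 10.8] 23.49
0 [-0.2 -4.1  4.5] [-8.9  0.  10.8] 23.74
2 [-0.7 -3.6  3.2] [-8.9  2.  10.8] 23.99
4 [-0.3 -4.5  4.2] [-9.   4.1 10.8] 24.24
6 [ 0.4 -3.4  4.4] [-9.   6.1 10.8] 24.49
8 [-0.6 -4.5  3.7] [-9.   8.  10.8] 24.74
10 [-0.1 -9.7  4.9] [-9.   9.  10.8] 24.99
12 [ -0.2 -18.9   6.6] [-9.   9.1 10.8] 25.24
```

The force jump shows the bolt against its end stop. I'll back off slightly, lift, shut the gripper and move to the far side of the tab.

```bash
python3 - <<'E'
from h import *
yaw=P0[2]+TH+np.pi/2
r.servo_line(fw(-9,5,10.8),feed=.05); print(ff()[0].round(1))
r.servo_line(fw(-9,5,110),feed=.15); print(ff()[0].round(1))
r.close_gripper(20)
r.servo_line(fw(24,65,110),feed=.15)
r.servo_line(fw(24,65,70),feed=.15); r.pause(.1)
F,d,t=ff(); print(F.round(1),d.round(1),t,telemetry.get_state()["grip_width"])
a=imaging.get_image("side")[190:270,275:355]
cv2.imwrite("pics/s4.png",cv2.resize(a,None,fx=7,fy=7,interpolation=cv2.INTER_CUBIC))
pj=lambda P:((w2pix("side",P)-[275,190])*7).round(0).tolist()
print([pj(fw(24,54,z)) for z in(50,70,83,100)],"tab",[pj(fw(24,25,z)) for z in(40,85)], "pad mid",pj(fw(-43,-56,58)))
E
```

```text
[-0.1 -2.9  4.4]
[-0.5 -0.4 -0.2]
[-1.3  0.6  0.8] [24.5 64.8 71.1] 28.2333 0.00033125549207898224
[[345.0, 225.0], [347.0, 182.0], [348.0, 153.0], [350.0, 115.0]] tab [[345.0, 300.0], [349.0, 201.0]] pad mid [145.0, 417.0]
```

View pics/s4.png

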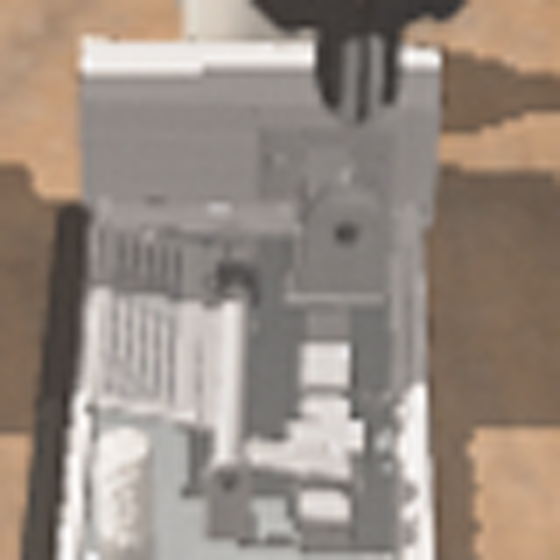

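The shut tip is at crop (358, 120), so z is about 98 while the TCP reads 71. The real tip is therefore about 27 mm above the TCP, which matches the open-finger finding. The bolt is home and the pad is up. I'll push back with the tip at z of about 55.

```bash
python3 - <<'E'
from h import *
r.servo_line(fw(22,65,28),feed=.08); F,d,t=ff(); print(F.round(1),d.round(1),t)
y=65
if F[2]<3:
  while y>30:
    y-=2 if F[1]<1.5 else .7
    r.servo_line(fw(22,y,28),feed=.04); r.pause(.03); F,d,t=ff(); print(round(y,1),F.round(1),d.round(1),round(t,2))
    if F[1]>9: break
r.pause(.3); print(ff()[0].round(1))
E
```

```text
[-0.   0.7  0.3] [22.2 65.1 28.2] 28.9583
63 [-0.3  0.3  0.2] [22.3 63.  28.4] 29.24
61 [ 0.7 -0.7 -0.4] [22.  60.9 28.1] 29.52
59 [ 0.7 -0.5  0.1] [22.  58.9 28. ] 29.81
57 [ 0.5 -0.  -0.1] [22.  56.9 28. ] 30.09
55 [-0.3 -0.4  0.1] [22.  54.9 28. ] 30.38
53 [ 0.2 -0.3 -0.9] [22.  52.9 28. ] 30.66
51 [-0.3  0.5 -0.4] [22.  50.9 28. ] 30.94
49 [ 0.6  1.1 -0.2] [22.1 49.  28. ] 31.23
47 [-0.2  0.6 -0.7] [22.  46.9 28. ] 31.51
45 [0.3 1.3 0.2] [22.1 44.9 28. ] 31.79
43 [-0.8  9.7 -1. ] [22.  44.6 28.1] 32.08
[-0.8  9.5 -1.2]
```

The tab held at about 9.6 N with a hard stop. I'll back off, lift clear and check.

```bash
python3 - <<'E'
from h import *
r.servo_line(fw(22,60,28),feed=.06); r.servo_line(fw(22,60,190),feed=.2); r.pause(.3)
F,d,t=ff(); print(F.round(1),d.round(1),t)
a=imaging.get_image("side")[190:270,275:355]
cv2.imwrite("pics/s5.png",cv2.resize(a,None,fx=7,fy=7,interpolation=cv2.INTER_CUBIC))
E
```

```text
[ 1.   0.6 -0.6] [ 21.7  59.9 189.3] 34.0667
```

View pics/s5.png

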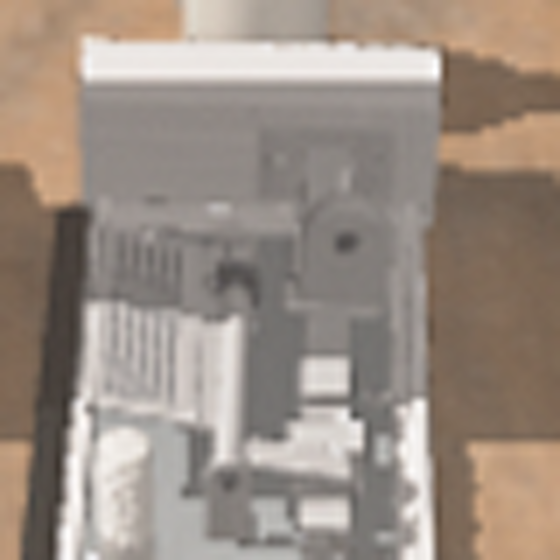

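The tab hole is at crop (347, 242). It was at (347, 234) before the push, so it moved back only the few millimetres of play. The bolt is home, the pad is up and the robot is clear.

```bash
python3 -c "
from h import *
print(workorder.sign_off())"
```

```text
the job is handed in; nothing more can be done
None
```

The bolt is home and locked: the catch sprang up into the last notch and held a push-back of about 9.6 N, the robot is clear, and the job is handed in (sign-off returned no verdict).

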